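# Shut down the workshop compressor with the long stop bar

### The arm

A 6-joint arm with a two-finger parallel gripper is mounted at the origin on the work surface. World frame = base frame: x ahead of the robot, y to its left, z up, the work surface at z = 0. Lengths are in m, angles in rad, forces in N, time in s.
With the tool pointing down it reaches from about 0.375 to 0.9 m from the base axis. Payload 3.1 kg.
Tool frame: the origin (TCP) lies at the centre of the arm's flange, where the gripper is bolted on; the fingertips stand 182 mm ahead of it and the grasp point (between the pads) lies 164 mm ahead of it; z points along the fingers, x is the direction in which the jaws open and shut, and the axes are right-handed (so a half turn about z gives the same grasp; the last joint's range is limited). The gripper opens to 87 mm and grips with 3 to 60 N. Pads are 19 mm wide; open, the fingers measure 117 mm over their backs; the gripper's body (75 mm by 190 mm) begins 51 mm behind the grasp point.
Start: joints at [1.125, 0.527, 1.433, -0, 1.181, -0.178], TCP at [0.165, 0.603, 0.405] pointing down, gripper open.
Joint ranges: [-3.08, 3.08], [-0.75, 2.2], [0.22, 2.44], [-1.43, 4.57], [0, 2.65], [-2.85, 2.85]. Speed limits (rad/s): [2.79, 2.79, 3.14, 3.14, 3.14, 3.14].

### API

Orientations are given as a unit quaternion [x, y, z, w].
In Python, from rig import status, eyes, robot gives the robot as it stands. The module is installed in compiled form; this text tells all that it offers.
- The arm moves only by the tool step_arm, never from a script. Its argument "steps" is a list of rows, each a list of 7 numbers: the closure, from -1 (fully open) to 1 (shut), so that 0 is half open, then the shift along the tool's x, y, z each as a share of 0.025 m, from -1 to 1, then the turn, a rotation vector about the tool's x, y, z each as a share of 8 degrees, from -1 to 1. In form: [[jaw, dx, dy, dz, rx, ry, rz], ...]. A call has exactly 10 rows; each row shifts and turns the commanded pose from where the row before left it, along the tool's axes as they then stand; what a row does not reach is not made up. A row lasts 1/10 s, in which the tool goes at most 50 mm and 8.59 degrees, less where a joint would pass 70% of its speed; a pose out of reach is approached as far as the arm can. A call with a number of a shift or a turn outside -1 to 1 is refused whole. A call with a gripper value outside its range is refused whole. The fingers move at their own pace and stop on an object; "squeeze" is the grip in N (left out, the last holds). Time passes only in rows, so rows that do not move let the fingers close, or fill a call up. It gives the time, the measured TCP pose, the force and the opening at its end, in the units of the state.
- status.get_obs(): the state, without advancing time (a new reading comes with each control period).
- eyes.camera(name): name is "side" or "top" or "wrist"; returns (picture, depth): 420x560x3 uint8, red, green, blue; 420x560 float32, m along the optical axis (not along the pixel's ray), 0 where there is no reading.
- eyes.camera_info(name): a dict with "K" (3x3 intrinsics, pixels), "R" (3x3) and "t" (3): a world point X has camera coordinates R X + t. Camera axes: x right, y down, z forward; pixel columns grow to the right and rows downward; lengths in m; the calibration is good to about 2 mm. A picture is of the moment at which its call begins: read the wrist's pose just before it. camera_info takes no time and is no camera call; for the wrist camera it gives the pose at the moment of the call.
- robot.hand_in(): hands the job in, once; it reports no verdict.
The state is a dict: "time": time; "q": joint angles; "joint_velocities": joint speeds; "joint_torque": joint torques, N m; "position": TCP position; "tool_rot": TCP orientation; "ft_force": force on the tool from outside, world axes, zero at the start; "moment": the same for the moment, N m; "grip_width": finger opening in m.
Only numpy, scipy, OpenCV 4.12 (cv2) and the standard library are available. Lean on these libraries where they do the work, as an engineer would, in place of code of your own. Each camera call takes 0.05 s, during which the arm holds its last target.

### The job

Shut the compressor down from the bench: press the long stop bar near its middle, straight down until it is fully home, so that both ends go down evenly and the bar does not rock over to one side, then let go; it stays down by itself. Leave the short bar switch beside it alone.

Things in the scene. Friction and masses are not known exactly. Their poses are not given: they have to be found in the camera images.
- long_mid (a point): Centre of the LONG bar's top face, moves with it. Aluminium bar 250 x 34 x 14 mm, like the top of a T on one central plunger over a grey housing (84 x 66 mm, top at 50 mm) on a fixed base plate 290 x 80 x 8 mm. Bar's top 88 mm above the table when up, 74 mm when home. Length along y, width along x, z up. Hinged at its middle: pressed over 15 mm off-centre it rocks; 6 degrees is too much.
- long_bar (a joint): Travel of the long bar's plunger, m: 0 up, 0.014 fully home (hard stop); starts at 0 to 0.002. It goes straight down against about 9 N of friction and stays where it is left, no spring back; a push of 12 to 15 N is plenty. The bar's rocking about its x axis is levelled by a spring of 2.2 N m/rad, up to 0.2 rad either way.
- short_mid (a point): Centre of the top face of the SHORT bar switch, a bystander with the same materials, height and action, but a bar only 120 mm long (base plate 160 x 80 mm). Same axes. Either switch may be on the left or the right.
- short_bar (a joint): Travel of the short bar's plunger, m: 0 up, 0.014 home; starts at 0 to 0.001 and is to be left alone.
Mind the look-alikes: they are no part of the job. Leave any orange or purple look-alike of the part that bears short_mid alone.

How it is judged:
At the end, for the whole second after the job is handed in: The long bar is down within 3 mm of fully home (pressed more than 11 of its 14 mm) and level within 3.4 degrees, and the short bar is still up (pressed less than 5 mm) (value of joint long_bar above 0.011 m and angle between long_mid's own z axis and vertical below 0.06 rad and value of joint short_bar below 0.005 m); the robot touches nothing.
It fails at once if the long bar is rocked over by more than 6 degrees (one end pushed down ahead of the other) (angle between long_mid's own z axis and vertical above 0.105 rad).
It fails at once if the short bar is pressed in by more than 5 mm (value of joint short_bar above 0.005 m).
It also fails if it takes over 29 s, if anything falls off the work surface, if the arm or the gripper's body presses on something with over 40 N, if the wrist force passes 120 N, or if a joint passes its speed limit or range.

## Working session

There is one attempt and no reset: what is moved stays moved. The work goes in short steps, Python scripts to look and compute and a tool call to move; the robot and the scene stay as the last step left them, time stands still between calls to the robot, and variables do not carry over. Pictures are saved under pics/ and viewed, and the job is handed in when it is done.

Besides the shell and the picture viewer there is one more tool, called after "Request:" in YAML: its name, and indented under it one key for each argument. step_arm: Moves the arm, as the interface text tells. Its arguments: {"type":"object","properties":{"steps":{"type":"array"},"squeeze":{"type":"number"}},"required":["steps"]}

```bash
mkdir -p pics; python3 - <<'E'
from rig import status, eyes
import cv2,numpy as np
o=status.get_obs();print(o)
for n in("top","side"):
    p,d=eyes.camera(n);i=eyes.camera_info(n)
    cv2.imwrite(f"pics/{n}1.png",p[:,:,::-1]);np.savez(f"{n}1.npz",p=p,d=d,**i);print(n,i)
E
```

```text
{'time': 0.0, 'q': array([ 1.12445553e+00,  5.28454111e-01,  1.43388248e+00, -3.07530164e-06,
        1.18139528e+00, -1.78501966e-01]), 'joint_velocities': array([-0.00086006, -0.00034405, -0.00087333,  0.00093008,  0.00232196,
        0.0007866 ]), 'joint_torque': array([-1.24405702e-03, -4.40055907e+01, -1.76587254e+01,  6.31486997e-02,
        5.85576030e-02, -1.91385629e-04]), 'position': array([0.16522962, 0.60241284, 0.40378493]), 'tool_rot': array([ 7.95187201e-01,  6.06363068e-01, -9.51533662e-04,  4.88512699e-04]), 'ft_force': array([ 0.11902288,  0.54191386, -0.3991301 ]), 'moment': array([-0.03619309,  0.02587157, -0.00473259]), 'grip_width': 0.0872189695695358}
top {'K': array([[528.50701103,   0.        , 285.27775322],
       [  0.        , 528.50701103, 203.63426396],
       [  0.        ,   0.        ,   1.        ]]), 'R': array([[-0.02993883, -0.99953795,  0.00524874],
       [-0.99650003,  0.029437  , -0.07823777],
       [ 0.07804712, -0.00757272, -0.99692091]]), 't': array([-0.01242452,  0.4744312 ,  1.13210507])}
side {'K': array([[482.59898567,   0.        , 280.18622966],
       [  0.        , 482.59898567, 201.46304485],
       [  0.        ,   0.        ,   1.        ]]), 'R': array([[ 0.98878533, -0.14930403, -0.00344744],
       [-0.09542626, -0.6138792 , -0.78361097],
       [ 0.11487996,  0.77515201, -0.62124227]]), 't': array([-0.49248185,  0.08740638,  1.13310058])}
```

View pics/top1.png

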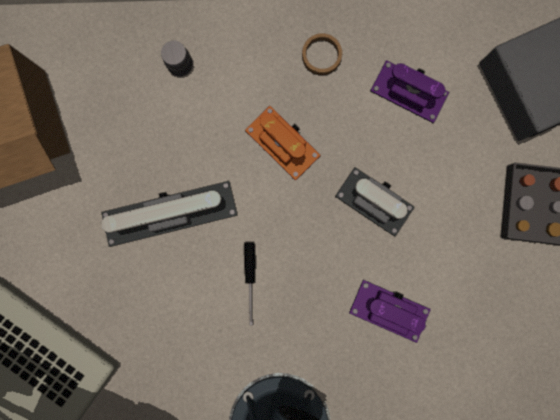

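View pics/side1.png

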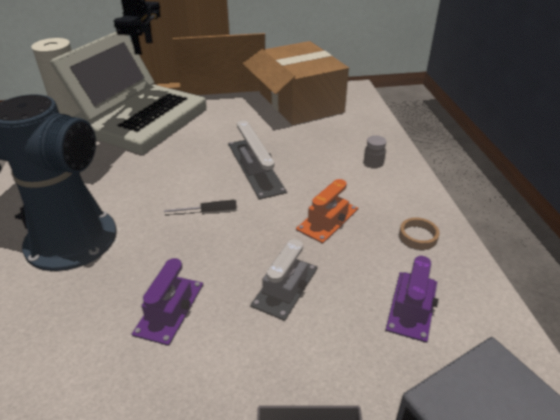

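The top view shows these candidates:
- Long aluminium bar, about (163,212). Its length makes it the target.
- Short aluminium bar, about (381,198). This is the bystander.
- Orange look-alike at (284,140), and purple ones at (410,88) and (390,310).

Next I'll measure the long bar and confirm it in a crop.

```bash
cat > h.py <<'E'
import numpy as np,cv2
def plane(i,uv,z):
    r=i['R'].T@np.linalg.solve(i['K'],np.array([uv[0],uv[1],1.]));c=-i['R'].T@i['t']
    return c+r*(z-c[2])/r[2]
E
python3 - <<'E'
import numpy as np,cv2
from h import plane
for n,box in(("top",(90,170,245,255)),("side",(215,110,300,205))):
    i=np.load(n+"1.npz");p=i['p'];d=i['d'];K,R,t=i['K'],i['R'],i['t']
    v,u=np.mgrid[:420,:560];c=np.stack([(u-K[0,2])/K[0,0]*d,(v-K[1,2])/K[1,1]*d,d],-1)
    W=(c-t)@R
    x0,y0,x1,y1=box
    m=np.zeros((420,560),bool);m[y0:y1,x0:x1]=True
    m&=(W[...,2]>.078)&(W[...,2]<.1)&(d>0)&(p.min(-1)>120)
    pts=W[m];print(n,m.sum(),np.median(pts[:,2]),np.percentile(pts[:,2],[5,95]))
    cnt,_=cv2.findContours(m.astype('uint8'),cv2.RETR_EXTERNAL,2);k=max(cnt,key=cv2.contourArea)
    r=cv2.minAreaRect(k);b=cv2.boxPoints(r);q=np.array([plane(i,x,.087) for x in b])
    print("rect px",r,"corners",q.round(4).tolist(),"ctr",plane(i,r[0],.087).round(4),"edges",[np.linalg.norm(q[j]-q[j-1]).round(4) for j in range(4)])
    r2=cv2.minAreaRect((pts[:,:2]*1000).astype(np.float32));print("world rect mm",r2)
    A=np.c_[pts[:,:2]-pts[:,:2].mean(0),np.ones(len(pts))];print("slope",np.linalg.lstsq(A,pts[:,2],rcond=None)[0])
    im=p[:,:,::-1].copy();cv2.drawContours(im,[np.intp(b)],-1,(0,0,255),1);cv2.circle(im,np.intp(r[0]).tolist(),1,(0,255,0),-1)
    cv2.imwrite(f"pics/{n}crop.png",cv2.resize(im[y0:y1,x0:x1],None,fx=4,fy=4))
E
```

```text
top 1784 0.08649212167637783 [0.0832192  0.08976742]
rect px ((160.33209228515625, 210.85488891601562), (15.39720630645752, 121.51129150390625), 76.22840118408203) corners [[0.4506, 0.3536, 0.087], [0.5029, 0.112, 0.087], [0.4719, 0.1051, 0.087], [0.4199, 0.3462, 0.087]] ctr [0.4612 0.2296 0.087 ] edges [np.float64(0.0316), np.float64(0.2472), np.float64(0.0317), np.float64(0.2467)]
world rect mm ((461.5392761230469, 229.1954345703125), (32.357818603515625, 246.80865478515625), 12.075750350952148)
slope [-0.0023909  -0.00108402  0.08654682]
side 598 0.08521148686831248 [0.08249653 0.08747189]
rect px ((255.09498596191406, 143.4243621826172), (55.15950393676758, 11.69583797454834), 56.6592903137207) corners [[0.4174, 0.3299, 0.087], [0.4486, 0.3634, 0.087], [0.5022, 0.111, 0.087], [0.4741, 0.0864, 0.087]] ctr [0.4624 0.2137 0.087 ] edges [np.float64(0.25), np.float64(0.0458), np.float64(0.2581), np.float64(0.0373)]
world rect mm ((460.79315185546875, 230.95654296875), (33.71002960205078, 252.31283569335938), 12.247467041015625)
slope [0.01876889 0.00295592 0.08512615]
```

View pics/topcrop.png

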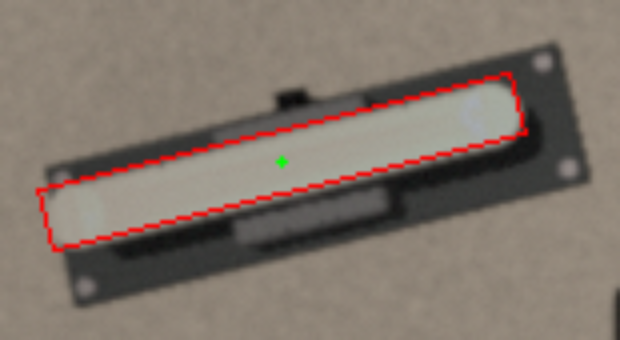

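View pics/sidecrop.png

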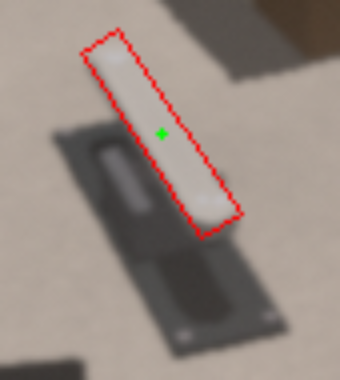

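Both views agree. The centre is about (0.461, 0.230), top height 0.087, size 250 x 33 mm, with the length 12° off world y. Before the long move, I'll check for obstacles in the corridor (laptop and box).

```bash
python3 - <<'E'
import numpy as np
a=np.array([.165,.603]);b=np.array([.461,.23]);L=np.linalg.norm(b-a);e=(b-a)/L
for n in("top","side"):
    i=np.load(n+"1.npz");d=i['d'];K,R,t=i['K'],i['R'],i['t']
    v,u=np.mgrid[:420,:560];c=np.stack([(u-K[0,2])/K[0,0]*d,(v-K[1,2])/K[1,1]*d,d],-1)
    W=((c-t)@R)[d>0]
    s=(W[:,:2]-a)@e;w=(W[:,:2]-a)@np.array([-e[1],e[0]])
    for k in np.arange(-.1,.6,.05):
        for lo,hi in((-.2,-.1),(-.1,0),(0,.1),(.1,.2)):
            m=(s>k)&(s<k+.05)&(w>lo)&(w<hi);print(f"{W[m][:,2].max():.2f}" if m.sum()>3 else " -- ",end=" ")
        print(n,round(k,2))
E
```

```text
--   --   --   --  top -0.1
0.07 0.05  --   --  top -0.05
0.06 0.06 0.06  --  top 0.0
0.06 0.06 0.06  --  top 0.05
0.06 0.06 0.05 0.04 top 0.1
0.05 0.05 0.01 0.01 top 0.15
0.01 0.01 0.01 0.01 top 0.2
0.01 0.01 0.01 0.01 top 0.25
0.01 0.01 0.02 0.01 top 0.3
0.01 0.01 0.09 0.13 top 0.35
0.01 0.09 0.09 0.01 top 0.4
0.01 0.09 0.09 0.01 top 0.45
0.03 0.09 0.09 0.01 top 0.5
0.03 0.09 0.01 0.01 top 0.55
0.22 0.18 0.33  --  side -0.1
0.15 0.10 0.33 0.22 side -0.05
0.05 0.38 0.37 0.22 side 0.0
0.06 0.38 0.05 0.22 side 0.05
0.06 0.05 0.05 0.05 side 0.1
0.05 0.05 0.00 0.00 side 0.15
0.00 0.00 0.00 0.00 side 0.2
0.00 0.00 0.00 0.00 side 0.25
0.01 0.00 0.01 0.00 side 0.3
0.00 0.01 0.09 0.13 side 0.35
0.00 0.09 0.09 0.00 side 0.4
0.00 0.09 0.09 0.00 side 0.45
0.03 0.09 0.09 0.00 side 0.5
0.03 0.09 0.01 0.00 side 0.55
```

Request:
step_arm:
  steps:
    - [1,-0.56,0.77,0,0,0,0]
    - [1,-0.56,0.77,0,0,0,0]
    - [1,-0.56,0.77,0,0,0,0]
    - [1,-0.56,0.77,0,0,0,0]
    - [1,-0.56,0.77,0,0,0,0]
    - [1,-0.56,0.77,0,0,0,0]
    - [1,-0.56,0.77,0,0,0,0]
    - [1,-0.56,0.77,0,0,0,0]
    - [1,-0.56,0.77,0,0,0,0]
    - [1,-0.56,0.77,0,0,0,0]
  squeeze: 10

```text
time: 1.1
position: [0.3143, 0.4159, 0.4044]
tool_rot: [0.795, 0.606, -0.0, 0.0]
ft_force: [0.1, -1.0, 0.2]
grip_width: 0.0151
```

Request:
step_arm:
  steps:
    - [1,-0.56,0.77,0,0,0,0]
    - [1,-0.56,0.77,0,0,0,0]
    - [1,-0.56,0.77,0,0,0,0]
    - [1,-0.56,0.77,0,0,0,0]
    - [1,-0.56,0.77,0,0,0,0]
    - [1,-0.56,0.77,0,0,0,0]
    - [1,-0.56,0.77,0,0,0,0]
    - [1,-0.56,0.77,0,0,0,0]
    - [1,-0.56,0.77,0,0,0,0]
    - [1,-0.56,0.77,0,0,0,0]

```text
time: 2.1
position: [0.4629, 0.23, 0.4044]
tool_rot: [0.795, 0.606, -0.0, -0.0]
ft_force: [-0.1, 0.1, -0.3]
grip_width: 0.0005
```

Request:
step_arm:
  steps:
    - [1,0,0,0.5,0,0,-0.85]
    - [1,0,0,0.5,0,0,-0.85]
    - [1,0,0,0.5,0,0,-0.85]
    - [1,0,0,0.5,0,0,-0.85]
    - [1,0,0,0.5,0,0,0]
    - [1,0,0,0.5,0,0,0]
    - [1,0,0,0,0,0,0]
    - [1,0,0,0,0,0,0]
    - [1,0,0,0,0,0,0]
    - [1,0,0,0,0,0,0]

```text
time: 3.1
position: [0.4627, 0.2309, 0.3304]
tool_rot: [0.63, 0.776, 0.001, 0.0]
ft_force: [-0.6, 0.5, -0.2]
grip_width: 0.0006
```

Request:
step_arm:
  steps:
    - [1,-0.03,-0.06,0.4,0,0,0]
    - [1,0,0,0.4,0,0,0]
    - [1,0,0,0.4,0,0,0]
    - [1,0,0,0.3,0,0,0]
    - [1,0,0,0.3,0,0,0]
    - [1,0,0,0.2,0,0,0]
    - [1,0,0,0,0,0,0]
    - [1,0,0,0,0,0,0]
    - [1,0,0,0,0,0,0]
    - [1,0,0,0,0,0,0]

```text
time: 4.1
position: [0.4613, 0.2298, 0.2801]
tool_rot: [0.63, 0.776, 0.0, 0.0]
ft_force: [-0.6, 0.5, 0.3]
grip_width: -0.0001
```

```bash
python3 - <<'E'
from rig import status, eyes
import cv2,numpy as np
o=status.get_obs();print(o['position'],o['ft_force'])
a,d=eyes.camera("wrist");i=eyes.camera_info("wrist")
np.savez("wrist2.npz",p=a,d=d,**i)
b,_=eyes.camera("side")
c=cv2.resize(b[80:230,180:330],(420,420))
cv2.imwrite("pics/w2.png",a[:,:,::-1]);cv2.imwrite("pics/s2.png",c[:,:,::-1])
E
```

```text
[0.46133165 0.22981737 0.28013257] [-0.60678529  0.45019965  0.29531556]
```

View pics/w2.png

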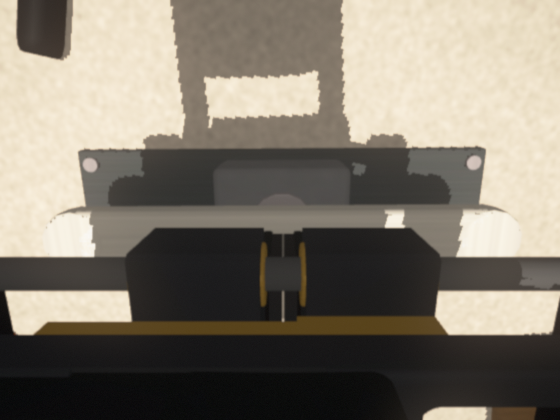

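View pics/s2.png

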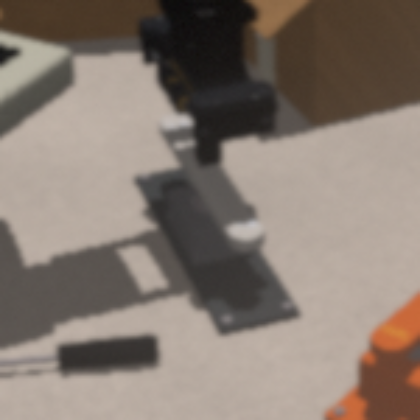

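In the wrist view the bar's ends are at columns 47 and 520 (middle 283), and the fingers' meeting line is at column 283. The fingers are therefore centred along the bar, so I'll press slowly.

Request:
step_arm:
  steps:
    - [1,0,0,0.1,0,0,0]
    - [1,0,0,0.1,0,0,0]
    - [1,0,0,0.1,0,0,0]
    - [1,0,0,0.08,0,0,0]
    - [1,0,0,0.08,0,0,0]
    - [1,0,0,0.08,0,0,0]
    - [1,0,0,0.06,0,0,0]
    - [1,0,0,0.06,0,0,0]
    - [1,0,0,0,0,0,0]
    - [1,0,0,0,0,0,0]

```text
time: 5.2
position: [0.4611, 0.2298, 0.2639]
tool_rot: [0.63, 0.776, 0.0, 0.0]
ft_force: [-1.1, -0.4, 7.5]
grip_width: 0.0004
```

Request:
step_arm:
  steps:
    - [1,0,0,0.05,0,0,0]
    - [1,0,0,0.05,0,0,0]
    - [1,0,0,0.05,0,0,0]
    - [1,0,0,0.05,0,0,0]
    - [1,0,0,0.04,0,0,0]
    - [1,0,0,0.04,0,0,0]
    - [1,0,0,0.02,0,0,0]
    - [1,0,0,0,0,0,0]
    - [1,0,0,0,0,0,0]
    - [1,0,0,0,0,0,0]

```text
time: 6.2
position: [0.4611, 0.2298, 0.2566]
tool_rot: [0.63, 0.776, 0.0, 0.0]
ft_force: [-1.1, -0.7, 7.7]
grip_width: 0.0004
```

```bash
python3 - <<'E'
from rig import status, eyes
import cv2
a,d=eyes.camera("wrist");cv2.imwrite("pics/w3.png",a[:,:,::-1])
E
```

```text
(no output)
```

View pics/w3.png

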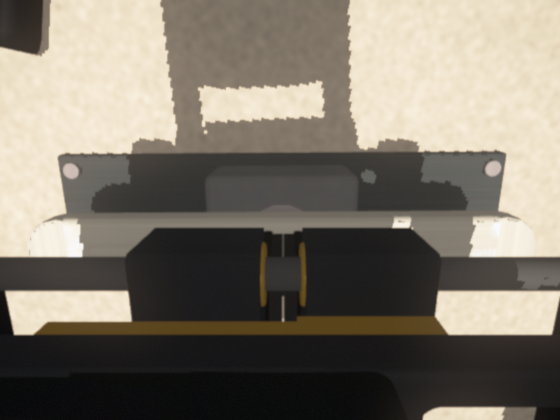

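The bar's far edge sits at about row 212 at both ends, so it is level. I'll go a little further to feel the stop.

Request:
step_arm:
  steps:
    - [1,0,0,0.02,0,0,0]
    - [1,0,0,0.02,0,0,0]
    - [1,0,0,0.02,0,0,0]
    - [1,0,0,0,0,0,0]
    - [1,0,0,0,0,0,0]
    - [1,0,0,0,0,0,0]
    - [1,0,0,0,0,0,0]
    - [1,0,0,0,0,0,0]
    - [1,0,0,0,0,0,0]
    - [1,0,0,0,0,0,0]

```text
time: 7.25
position: [0.461, 0.2298, 0.2563]
tool_rot: [0.63, 0.776, 0.0, 0.0]
ft_force: [-2.8, -1.9, 17.9]
grip_width: 0.0001
```

The force rose to 18 N with almost no motion, at a fingertip height of 0.0743. That is the hard stop, so I'll lift off.

Request:
step_arm:
  steps:
    - [1,0,0,-0.1,0,0,0]
    - [1,0,0,-0.2,0,0,0]
    - [1,0,0,-0.5,0,0,0]
    - [1,0,0,-0.8,0,0,0]
    - [1,0,0,-0.8,0,0,0]
    - [1,0,0,-0.8,0,0,0]
    - [1,0,0,-0.8,0,0,0]
    - [1,0,0,-0.8,0,0,0]
    - [1,0,0,0,0,0,0]
    - [1,0,0,0,0,0,0]

```text
time: 8.25
position: [0.4611, 0.2298, 0.3746]
tool_rot: [0.63, 0.776, 0.0, 0.0]
ft_force: [-0.6, -0.5, -0.2]
grip_width: 0.0005
```

```bash
python3 - <<'E'
from rig import status, eyes
import cv2,numpy as np
print(status.get_obs()['ft_force'])
for n in("side","wrist"):
    p,d=eyes.camera(n);i=eyes.camera_info(n);K,R,t=i['K'],i['R'],i['t']
    v,u=np.mgrid[:420,:560];c=np.stack([(u-K[0,2])/K[0,0]*d,(v-K[1,2])/K[1,1]*d,d],-1)
    W=(c-t)@R
    q=W[...,:2]-[.461,.23];ax=np.array([-.209,.978]);s=q@ax;w=q@np.array([.978,.209])
    m=(d>0)&(abs(s)<.115)&(abs(w)<.013)&(W[...,2]>.06)&(W[...,2]<.1)
    z=W[m][:,2];print(n,m.sum(),np.median(z),"slope along",np.polyfit(s[m],z,1))
    if n=="side":
        q=W[260:330,230:330][...,:]; r=q[(q[...,2]>.06)&(q[...,2]<.1)];pp=p[230:330,250:320]
        ms=(d>0)&(p.min(-1)>120)&(W[...,2]>.06)&(u>250)&(u<320)&(v>235)&(v<300);print("short z",ms.sum(),np.median(W[ms][:,2]))
    cv2.imwrite(f"pics/{n}4.png",p[:,:,::-1])
E
```

```text
[-0.55577253 -0.52071218 -0.18201127]
side 428 0.07278964299063281 slope along [0.00221408 0.0727912 ]
short z 685 0.08632009007173143
wrist 8860 0.07349329639858956 slope along [0.00059335 0.07349184]
```

View pics/side4.png

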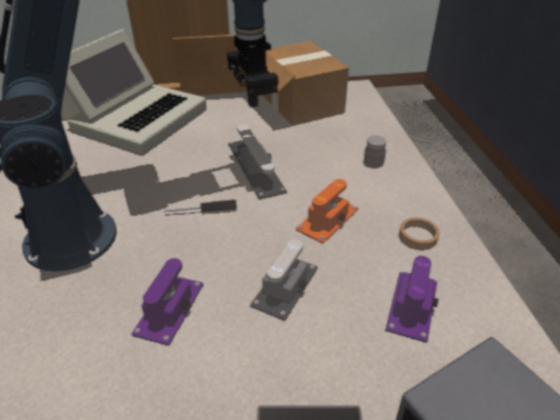

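The side view shows the long bar down on its housing at (255,155), the gripper clear above it, and the short bar still up at (285,262). The long bar's top is at 73.5 mm and level.

```bash
python3 -c "
from rig import robot
print(robot.hand_in())"
```

```text
the job is handed in; nothing more can be done
None
```

I pressed the long stop bar at its middle with the closed fingertips, straight down to the hard stop. The force rose from 8 N to 18 N there with almost no further motion. I then lifted about 118 mm clear and handed the job in at about 8.4 s.

The last checks all agreed:
- **Long bar height:** its top is at 73.5 mm in the wrist view and 72.8 mm in the side view, against 74 mm when home.
- **Long bar level:** the slope along its length is about 0.001–0.002 rad.
- **Short bar:** it is still up, with its top at about 86 mm in the side view. I did not touch it or the look-alikes.
- **Wrist force:** it is back to about zero, so the robot is touching nothing.

No check failed.

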